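# Find the bored end of a brush rest's end block and hold it hole-up for glue

### The job

The brush rest is missing one wooden end block. Pick up the loose block that lies on the cork mat, find by feel which of its ends has the blind hole by trying it on the bare tenon at the end of the rest's rail until the tenon goes well into the hole (about 2 cm), then take it off again, turn it so that the hole points straight up for the glue, and finish while still holding it still in the gripper, hole-up, at least 11 cm clear of the table and away from the rest. Leave the spare block on the white tile and the other things on the table as they are.

Things in the scene. Friction and masses are not known exactly. Their poses are not given: they have to be found in the camera images.
- block_a: one of two look-alike wooden end blocks, 48 x 70 x 48 mm, about 100 g, lying at any yaw within 15 mm of the centre of the cork mat or of the tile. Origin at its centre, y along the 70 mm length, z up at the start. One square end (+y or -y: not marked, and not the same on both blocks) has a central round blind hole 22 mm wide, 36 mm deep; the other end is solid.
- block_b: one of two look-alike wooden end blocks, 48 x 70 x 48 mm, about 100 g, lying at any yaw within 15 mm of the centre of the cork mat or of the tile. Origin at its centre, y along the 70 mm length, z up at the start. One square end (+y or -y: not marked, and not the same on both blocks) has a central round blind hole 22 mm wide, 36 mm deep; the other end is solid.
- tenon_tip (a point): centre of the free end of the bare tenon: a round wooden dowel 14 mm in diameter that stands 30 mm out of the post of the brush rest, level, 90 mm above the table. Axes as the brush rest's: the tenon points along its own -y, so a block goes on by moving along +y.
- brush_rest: fixed dark wood brush rest: rail along its y on two posts 112 mm high. Origin on the table under the first post (26 x 24 mm; foot 150 mm along x, 32 along y, 14 high), from which the tenon sticks out along -y (tip at y = -42 mm). Second post at y = 210 mm with a block already fitted (to y = 292). Three leaning brushes at y = 60 to 150 mm, up to 165 mm high.
- cork_mat: cork mat 150 x 150 mm, 4 mm thick, fixed; origin at the centre of its underside on the table. The block to be used lies on it.
- tile: white ceramic tile 120 x 120 mm, 4 mm thick, fixed; origin at the centre of its underside. The spare block lies on it.
- ink_jar: small glass ink jar, 44 mm in diameter, 55 mm high, origin at the centre of its underside; leave alone
- eraser: white eraser 22 x 55 x 13 mm, origin at the centre of its underside; leave alone
- paint_tin: open watercolour tin 75 x 130 mm, 18 mm high with its lid standing up to 82 mm along the +x side, origin at the centre of its underside; leave alone
- glass: empty drinking glass, 66 mm in diameter, 75 mm high, origin at the centre of its underside; leave alone
- pencil_box: flat steel pencil box 45 x 150 x 22 mm, origin at the centre of its underside; leave alone
- weight: brass paperweight with a knob, 52 mm in diameter, 45 mm high, origin at the centre of its underside; leave alone
Mind the look-alikes: they are no part of the job. Leave any red look-alike of the block_a alone.

How it is judged (in metres and radians):
On the way:
1. the block from the cork mat has been tried on the tenon: the tenon is at least 15 mm inside its hole, the spare untouched on the tile ((((y of tenon_tip in the frame of block_a between -0.005 and 0.02 m and x of tenon_tip in the frame of block_a between -0.009 and 0.009 m and z of tenon_tip in the frame of block_a between -0.009 and 0.009 m) and (horizontal distance between block_b and tile below 0.06 m and distance of block_b from where it was at the start of the episode below 0.02 m)) or ((y of tenon_tip in the frame of block_b between -0.02 and 0.005 m and x of tenon_tip in the frame of block_b between -0.009 and 0.009 m and z of tenon_tip in the frame of block_b between -0.009 and 0.009 m) and (horizontal distance between block_a and tile below 0.06 m and distance of block_a from where it was at the start of the episode below 0.02 m)))), for 0.2 s.
At the end, for the whole second after the job is handed in: The block from the cork mat is held still in the fingers, its hole pointing up within 15 degrees, its centre at least 140 mm above the table and 80 mm to the side of the tenon tip, not touching the brush rest; the spare block lies on the tile within 20 mm of its start ((((angle between block_a's own y axis and vertical below 0.26 rad and height (world z) of block_a above 0.14 m and horizontal distance between block_a and tenon_tip above 0.08 m and contact force between the fingers and block_a above 0.5 N and contact force between block_a and brush_rest below 0.1 N and linear speed of block_a below 0.03 m/s and angular speed of block_a below 0.3 rad/s) and (horizontal distance between block_b and tile below 0.06 m and distance of block_b from where it was at the start of the episode below 0.02 m)) or ((angle between block_b's own y axis and vertical above 2.8816 rad and height (world z) of block_b above 0.14 m and horizontal distance between block_b and tenon_tip above 0.08 m and contact force between the fingers and block_b above 0.5 N and contact force between block_b and brush_rest below 0.1 N and linear speed of block_b below 0.03 m/s and angular speed of block_b below 0.3 rad/s) and (horizontal distance between block_a and tile below 0.06 m and distance of block_a from where it was at the start of the episode below 0.02 m)))); the arm keeps its last pose, push and grip.
It fails at once if one of the other things on the table (jar, eraser, tin, glass, pencil box, paperweight) is moved more than 30 mm (distance of any of ink_jar, eraser, paint_tin, glass, pencil_box, weight from where it was at the start of the episode above 0.03 m).
It also fails if it takes over 67 s, if anything falls off the work surface, if the arm or the gripper's body presses on something with over 40 N, if the wrist force passes 120 N, or if a joint passes its speed limit or range.

### The arm

A 6-joint arm with a two-finger parallel gripper is mounted at the origin on the work surface. World frame = base frame: x ahead of the robot, y to its left, z up, the work surface at z = 0. Lengths are in mm, angles in degrees, forces in N, time in s.
With the tool pointing down it reaches from about 275 to 725 mm from the base axis. Payload 5.6 kg.
Tool frame: the origin (TCP) lies at the very end of the fingers, on their centre line; the grasp point (between the pads) lies 19 mm behind it; z points along the fingers, y is the line along which they close (so a half turn about z gives the same grasp; the last joint's range is limited). The gripper opens to 85 mm and grips with 20 to 120 N. Pads are 22 mm wide; open, the fingers measure 114 mm over their backs; the gripper's body (76 mm by 85 mm) begins 54 mm behind the grasp point. The pads swing forward as they close: fully open they stand 13 mm farther back than shut.
Start: joints at [-50.271, 14.616, 6.199, 0, -81.583, -16.306], TCP at [218.648, -504.664, 198.083] pointing down, gripper open.
Joint ranges: [-168.99, 168.99], [-69.2, 112.95], [-62.41, 85.93], [-164.36, 98.24], [-168.68, -3.75], [-174.98, 174.98]. Speed limits (degrees/s): [147.25, 147.25, 180, 180, 180, 180].

### API

Orientations are given as [roll, pitch, yaw] about the fixed x, y, z axes, in that order (R = Rz(yaw) Ry(pitch) Rx(roll)).
In Python, from station import readout, viewer, robot gives the robot as it stands.
- The arm moves only by the shell command python3 -m jog 'ROWS' [OPENING]. ROWS is JSON, one flat list of numbers, 4 for each row, row after row: the shift along the tool's x, y, z in units of 25 mm (1.0 is 25 mm), then the turn about the tool's z in units of 0.1 rad (1.0 is 0.1 rad). A call has 1 to 10 rows; each row shifts and turns the commanded pose from where the row before left it, along the tool's axes as they then stand; what a row does not reach is not made up. A row lasts 1/12 s, in which the tool goes at most 41.7 mm and 7.16 degrees, less where a joint would pass 70% of its speed; a pose out of reach is approached as far as the arm can. A call with a number of a shift or a turn outside -1 to 1 is refused whole. A call with a gripper value outside its range is refused whole. OPENING is the opening, from 0 (shut) to 1 (fully open), set as the call begins (- or left out, the last holds). The fingers move at their own pace and stop on an object; the grip force is fixed at half the most. Time passes only in rows, so rows that do not move let the fingers close. It gives the time, the measured TCP pose, the force, the opening and the grip force at its end, in the units of the state.
- readout.sense(): the state, without advancing time (a new reading comes with each control period).
- viewer.capture(name): name is "side" or "top"; returns a dict with "color" (384x512x3 uint8, blue, green, red), "K" (3x3 intrinsics, pixels), "xyz" and "rotation" of the camera in the world. Camera axes: x right, y down, z forward; pixel columns grow to the right and rows downward; lengths in mm; the calibration is good to about 2 mm. A picture is of the moment at which its call begins. There is no depth.
- robot.finish_job(): hands the job in; it is judged then, once.
The state is a dict: "time_s": time; "joints": joint angles; "dq": joint speeds; "effort": joint torques, N m; "tcp_pos": TCP position; "tool_rot": TCP orientation; "wrist_force": force on the tool from outside, world axes, zero at the start; "moment": the same for the moment, N m; "grip_width": finger opening in mm; "gripper_force": force on a finger pad.
Only numpy, scipy, OpenCV 4.12 (cv2) and the standard library are available. Lean on these libraries where they do the work, as an engineer would, in place of code of your own. Each camera call takes 0.05 s, during which the arm holds its last target. There are 200 camera calls.

## Working session

There is one attempt and no reset: what is moved stays moved. The work goes in short steps, Python scripts to look and compute and a shell command to move; the robot and the scene stay as the last step left them, time stands still between calls to the robot, and variables do not carry over. Pictures are saved under pics/ and viewed, at most 10 in all, crops included, and the job is handed in when it is done.

```bash
mkdir -p pics; ls; python3 - <<'E'
from station import readout, viewer
import cv2,pickle
s=readout.sense();print(s)
for n in("top","side"):
    c=viewer.capture(n);cv2.imwrite(f"pics/{n}0.png",c["color"]);pickle.dump(c,open(f"{n}0.pkl","wb"));print(n,c["K"],c["xyz"],c["rotation"])
E
```

```text
pics
{'time_s': 0.0, 'joints': array([-5.02719787e+01,  1.46532945e+01,  6.12849053e+00, -2.62747376e-02,
       -8.15824754e+01, -1.63056586e+01]), 'dq': array([ 0.0293    ,  0.10674289, -0.0833232 , -0.00809987,  0.03950322,
       -0.0009903 ]), 'effort': array([ 4.24939299e-04, -3.86632061e+01,  2.37948185e+01,  5.36546364e+00,
       -6.06167538e-03, -7.06109927e-05]), 'tcp_pos': array([ 218.43862307, -504.1414236 ,  197.18096041]), 'tool_rot': array([ 1.79889739e+02, -5.18085151e-03, -1.56581503e+02]), 'wrist_force': array([-0.40622155, -0.13150689,  0.15059182]), 'moment': array([-0.01542514,  0.04825511, -0.07080766]), 'gripper_force': 0.0, 'grip_width': 85.47537185540489}
top [[351.25083544   0.         253.0700634 ]
 [  0.         351.25083544 187.13456381]
 [  0.           0.           1.        ]] [383.18990267  -3.22518245 933.18713983] [-1.68043107e+02 -4.34356616e-02 -8.92040807e+01]
side [[356.16259137   0.         259.40976908]
 [  0.         356.16259137 200.5290081 ]
 [  0.           0.           1.        ]] [394.1658509  622.03501842 660.33763645] [-131.20154541   -0.94097139 -165.1774894 ]
```

View pics/top0.png

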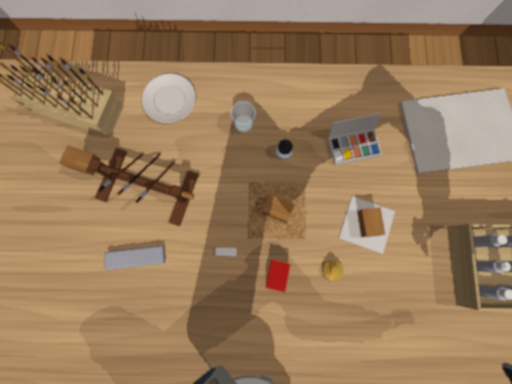

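View pics/side0.png

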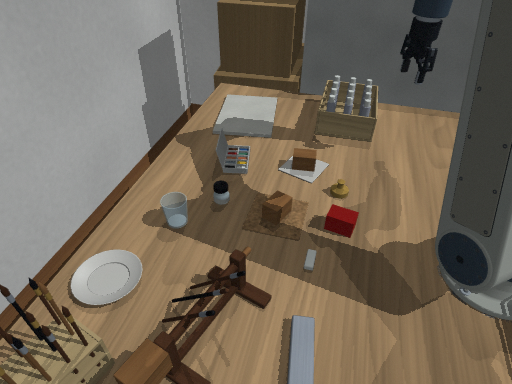

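Top view: cork mat at about (277,210) with a wooden block at (279,208). A second block sits on the white tile at (371,222), and the red look-alike is at (278,275). The one to use is the wooden block on the cork mat, since the spare is on the tile and the red one is a decoy. The rest's bare end is at about (190,195) in the top view and (240,262) in the side view. I'll confirm with one enlarged composite.

```bash
python3 - <<'E'
import cv2,numpy as np
t=cv2.imread("pics/top0.png");s=cv2.imread("pics/side0.png")
def c(i,x,y,w,h,f):
    o=cv2.resize(i[y:y+h,x:x+w],None,fx=f,fy=f,interpolation=cv2.INTER_CUBIC)
    for k in range(0,w,10):cv2.putText(o,str(x+k),(k*f,8),0,.28,(0,255,255),1);cv2.line(o,(k*f,9),(k*f,13),(0,255,255),1)
    for k in range(0,h,10):cv2.putText(o,str(y+k),(0,k*f+4),0,.28,(0,255,255),1);cv2.line(o,(18,k*f),(22,k*f),(0,255,255),1)
    return o
A=c(t,245,178,66,50,6);B=c(t,150,150,66,50,6);C=c(s,240,180,66,50,6);D=c(s,205,240,66,50,6)
cv2.imwrite("pics/crop1.png",np.vstack([np.hstack([A,B]),np.hstack([C,D])]))
E
```

```text
(no output)
```

View pics/crop1.png

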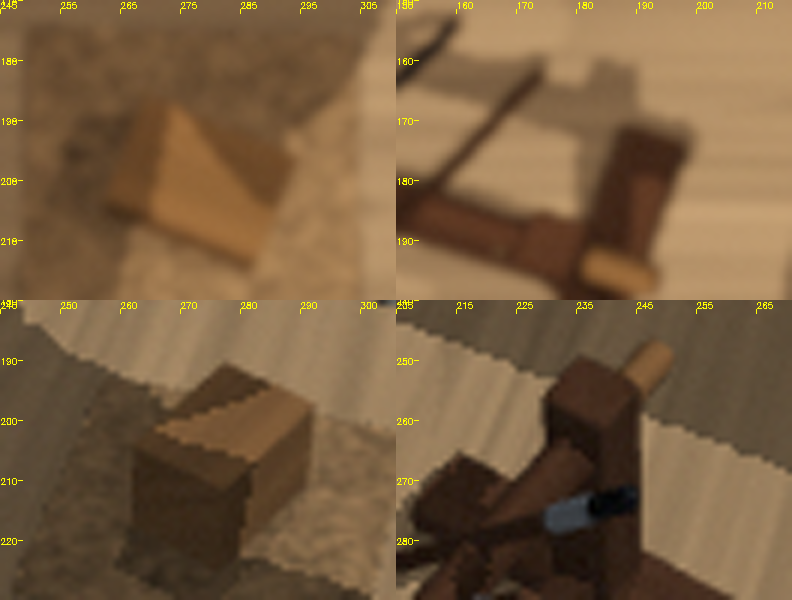

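```bash
cat > h.py <<'E'
import numpy as np,pickle
from scipy.spatial.transform import Rotation as R
def cam(n):
    c=pickle.load(open(n,"rb"));return c["K"],np.array(c["xyz"]),R.from_euler("xyz",c["rotation"],degrees=True).as_matrix()
def ray(C,p):
    d=C[2]@np.linalg.inv(C[0])@[p[0],p[1],1];return C[1],d/np.linalg.norm(d)
def plane(C,p,z):
    o,d=ray(C,p);return o+d*(z-o[2])/d[2]
def tri(C1,p1,C2,p2):
    o1,d1=ray(C1,p1);o2,d2=ray(C2,p2)
    s=np.linalg.lstsq(np.c_[d1,-d2],o2-o1,rcond=None)[0];a=o1+s[0]*d1;b=o2+s[1]*d2
    return (a+b)/2,np.linalg.norm(a-b)
def proj(C,X):
    v=C[0]@C[2].T@(np.array(X)-C[1]);return v[:2]/v[2]
E
python3 - <<'E'
from h import *
np.set_printoptions(precision=1,suppress=True)
T=cam("top0.pkl");S=cam("side0.pkl")
print("tip",tri(T,(193.2,196),S,(249.3,249.3)))
print("tip z90",plane(T,(193.2,195.8),90),plane(S,(249.5,249.5),90))
print("base z90",plane(T,(182,193.7),90))
print("block fitted far end top?",plane(T,(63,158),112))
for C,ps in((T,[(268.3,194.7),(294.2,203.8),(286.7,223),(262.8,213)]),(S,[(277,190.3),(292.2,197.5),(281.7,207.5),(262.2,201.7)])):
    P=np.array([plane(C,p,52) for p in ps]);print(P[:,:2],"c",P.mean(0)[:2],"sides",np.linalg.norm(P-np.roll(P,-1,0),axis=1))
    for p,q in zip(P,np.roll(P,-1,0)):print(np.degrees(np.arctan2(*(q-p)[[1,0]])))
# post top corners (side) z=112 and mat corners
for p in [(236,249.5),(246,253.5),(240,259.5),(229.5,255)]:print("post",plane(S,p,112))
E
```

```text
tip (array([535.3, 144.4,  88.4]), np.float64(4.95550056131856))
tip z90 [538.1 144.4  90. ] [531.9 146.4  90. ]
base z90 [542.9 172.   90. ]
block fitted far end top? [623.  461.7 112. ]
[[ 550.6  -40.5]
 [ 528.  -106.3]
 [ 479.   -87. ]
 [ 503.4  -26.8]] c [515.2 -65.1] sides [69.6 52.7 65.  49.1]
-108.92729040523479
158.48928340105255
67.91470361916859
-16.13153821949109
[[ 527.5 -105.6]
 [ 482.6  -87.6]
 [ 500.9  -41.9]
 [ 554.2  -49.9]] c [516.3 -71.2] sides [48.4 49.3 53.8 61.8]
158.18557417503789
68.1254383731076
-8.554731684044622
-115.57030051228838
post [552.8 172.1 112. ]
post [530.4 176.7 112. ]
post [537.4 194.5 112. ]
post [560.8 189.2 112. ]
```

```bash
python3 -m jog '[0,0,0,-0.81, 0,0,0,-0.81, 0,0,0,-0.81, 0,0,0,-0.81, 0,0,0,-0.81, 0,0,0,-0.81, 0,0,0,-0.81, 0,0,0,-0.81, 0,0,0,-0.81, 0,0,0,-0.81]' 1
python3 -m jog '[-0.8,-0.2,0,0, -0.8,-0.2,0,0, -0.8,-0.2,0,0, -0.8,-0.2,0,0, -0.8,-0.2,0,0, -0.8,-0.2,0,0, -0.8,-0.2,0,0, -0.8,-0.2,0,0, -0.8,-0.2,0,0, -0.8,-0.2,0,0]'
python3 - <<'E'
import cv2
t=cv2.imread("pics/top0.png")[130:240,50:220]
o=cv2.resize(t,None,fx=4.7,fy=4.7,interpolation=cv2.INTER_CUBIC)
for k in range(0,170,10):cv2.putText(o,str(50+k),(int(k*4.7),8),0,.3,(0,0,255),1)
for k in range(0,110,10):cv2.putText(o,str(130+k),(0,int(k*4.7)+4),0,.3,(0,0,255),1)
cv2.imwrite("pics/crop2.png",o)
E
```

```text
time_s: 0.93
tcp_pos: [218.5, -504.3, 197.5]
tool_rot: [180.0, 0.0, -109.9]
wrist_force: [-0.2, 0.3, -0.2]
grip_width: 85.2
gripper_force: 0.0
time_s: 1.77
tcp_pos: [334.7, -333.1, 197.7]
tool_rot: [180.0, 0.0, -110.2]
wrist_force: [0.3, 0.1, -0.8]
grip_width: 85.5
gripper_force: 0.0
```

View pics/crop2.png

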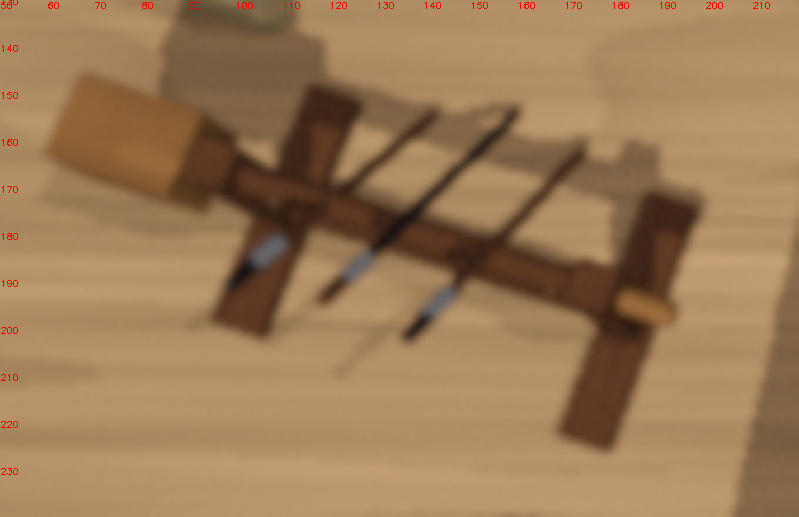

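```bash
python3 - <<'E'
from h import *
np.set_printoptions(precision=1,suppress=True)
T=cam("top0.pkl");S=cam("side0.pkl")
a=[plane(T,p,14) for p in((199.8,172.5),(179.8,226.2),(187.2,170.4),(168.7,221.9))]
for i in(0,2):
    d=a[i]-a[i+1];print(d,np.linalg.norm(d),90+np.degrees(np.arctan2(d[1],d[0])))
P=np.array(a).mean(0);print("foot centre",P)
b=[plane(T,(50+x/4.7,130+y/4.7),114) for x,y in((88,72),(47,155),(165,196),(212,114))];print(np.array(b)) 
c=(b[0]+b[1])/2;print("end",c)
for y in(75,75.5,76,76.5,77,78):
    u=np.array([np.cos(np.radians(y)),np.sin(np.radians(y)),0]);print(y,"tip from foot",(P-42*u)[:2],"from end",(c-334*u)[:2])
for h in [(538,144.4,90),(535,146,90)]:print(proj(T,h),proj(S,h))
E
```

```text
[145.4 -45.7   0. ] 152.3751717993669 72.55038348063752
[139.9 -41.1   0. ] 145.81011619898217 73.62644801567896
foot centre [547.5 181.9  14. ]
[[654.8 450.6 114. ]
 [609.8 466.2 114. ]
 [588.9 403.1 114. ]
 [633.  383.7 114. ]]
end [632.3 458.4 114. ]
75 tip from foot [536.7 141.4] from end [545.9 135.8]
75.5 tip from foot [537.  141.3] from end [548.7 135.1]
76 tip from foot [537.4 141.2] from end [551.5 134.3]
76.5 tip from foot [537.7 141.1] from end [554.3 133.6]
77 tip from foot [538.1 141. ] from end [557.2 133. ]
78 tip from foot [538.8 140.8] from end [562.9 131.7]
[193.2 195.8] [247.  248.2]
[192.5 197. ] [248.1 249.1]
```

```bash
python3 -m jog '[-0.8,-0.2,0,0, -0.8,-0.2,0,0, -0.8,-0.2,0,0, -0.8,-0.2,0,0, -0.8,-0.2,0,0, -0.8,-0.2,0,0, -0.8,-0.2,0,0, -0.8,-0.2,0,0, -0.8,-0.2,0,0, -0.8,-0.2,0,0]'
python3 -m jog '[-0.8,-0.2,0,0, -0.8,-0.2,0,0, -0.8,-0.2,0,0, -0.8,-0.2,0,0, -0.8,-0.2,0,0, 0,0,0,0]'
python3 - <<'E'
from station import readout,viewer
import pickle,cv2
print(readout.sense()["joints"])
c=viewer.capture("side");cv2.imwrite("pics/s1.png",c["color"])
E
```

```text
time_s: 2.6
tcp_pos: [450.6, -162.6, 197.7]
tool_rot: [180.0, 0.0, -110.2]
wrist_force: [-0.6, -0.6, -0.1]
grip_width: 85.4
gripper_force: 0.0
time_s: 3.1
tcp_pos: [509.5, -76.0, 197.0]
tool_rot: [179.9, 0.0, -110.0]
wrist_force: [0.8, -0.2, -0.5]
grip_width: 85.2
gripper_force: 0.0
[ 8.91846469e+00  1.07288249e+01  1.05627416e+00 -4.75696886e-02
 -8.03922008e+01 -2.89532469e+01]
```

```bash
python3 -m jog '[-0.5,-0.09,0.6,0, 0,0,0.9,0, 0,0,0.9,0, 0,0,0.9,0, 0,0,0.9,0, 0,0,0.9,0, 0,0,0.8,0, 0,0,0.8,0, 0,0,0.78,0, 0,0,0,0]'
python3 -m jog '[0,0,0,0, 0,0,0,0, 0,0,0,0, 0,0,0,0, 0,0,0,0, 0,0,0,0, 0,0,0,0, 0,0,0,0]' 0
python3 -m jog '[0,0,-0.5,0, 0,0,-0.9,0, 0,0,-0.9,0, 0,0,-0.9,0, 0,0,-0.9,0, 0,0,-0.9,0, 0,0,0,0]'
python3 - <<'E'
from station import readout,viewer
import pickle,cv2,numpy as np
o=[]
for n,(x,y) in(("side",(200,110)),("top",(210,130))):
    c=viewer.capture(n);pickle.dump(c,open(n+"1.pkl","wb"));o.append(cv2.resize(c["color"][y:y+120,x:x+100],None,fx=4,fy=4))
cv2.imwrite("pics/held.png",np.hstack(o))
E
```

```text
time_s: 3.98
tcp_pos: [511.0, -68.1, 7.3]
tool_rot: [179.6, -0.2, -110.3]
wrist_force: [-0.5, -0.2, -0.8]
grip_width: 84.9
gripper_force: 0.0
time_s: 4.65
tcp_pos: [516.3, -67.6, 13.3]
tool_rot: [-179.8, 0.1, -110.1]
wrist_force: [-1.1, 0.7, 5.8]
grip_width: 45.3
gripper_force: 60.3
time_s: 5.23
tcp_pos: [517.9, -67.8, 142.0]
tool_rot: [-179.4, 0.2, -110.1]
wrist_force: [0.8, -0.8, -1.2]
grip_width: 45.0
gripper_force: 61.6
```

View pics/held.png

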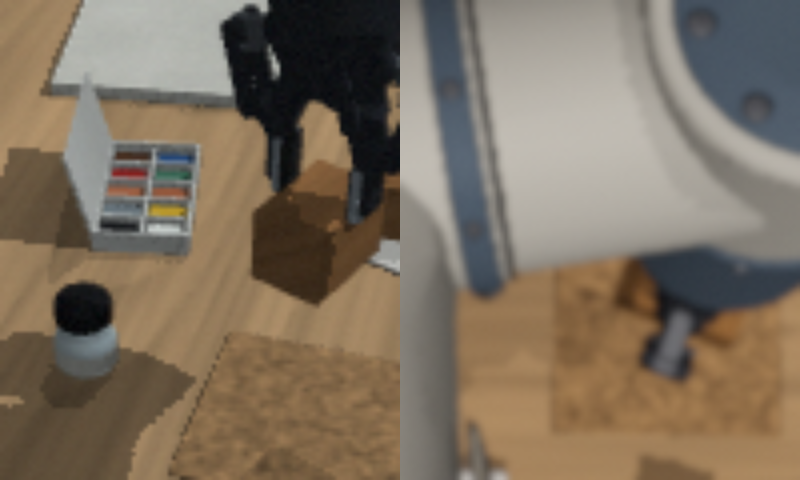

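The block is held level by its sides. The side view, crop (285,245), shows the +y end face in shadow. I'll read its grey levels for a hole while setting up for the try.

```bash
python3 - <<'E'
import pickle,cv2
c=pickle.load(open("side1.pkl","rb"))["color"]
print(cv2.cvtColor(c,cv2.COLOR_BGR2GRAY)[158:188,262:282])
from station import readout
print(readout.sense()["joints"])
E
```

```text
[[125 126 129 132 130 127 108  47  48  51  51  61  63  62  62  64  64  92
   91  92]
 [125 128 131 133 125  88  50  49  49  55  95  56  61  61  61  56  57  57
   60  59]
 [126 127 132 127  88  49  48  51  49  49  62  59  64  60  59  59  58  60
   55  60]
 [127 129 127  69  51  50  48  50  47  47  48  46  49  57  57  58  61  56
   58  58]
 [128 106  53  49  49  48  47  45  44  44  45  47  45  57  58  57  57  59
   58  58]
 [125  69  49  50  47  44  44  47  47  48  48  44  44  59  58  59  60  57
   57  62]
 [119  65  47  50  44  46  44  45  49  43  42  44  46  59  59  58  58  59
   58  60]
 [120  62  44  46  47  45  47  44  47  43  46  43  43  45  57  58  58  60
   60  62]
 [121  63  47  45  45  43  40  42  45  45  43  45  46  42  42  45  48  63
   63  66]
 [122  61  43  42  42  44  44  45  41  41  43  44  46  45  45  49  47  50
   50  66]
 [122  61  44  43  40  44  41  43  48  39  41  43  45  44  46  47  47  52
   48  48]
 [123  62  42  41  44  44  42  46  43  48  46  47  46  47  47  49  49  50
   48  42]
 [125  44  43  45  47  47  46  45  46  47  47  48  48  46  47  49  49  44
   44 
[... 849 characters left out ...]
  45]
 [129 124 126 131 135 113  66  47  45  48  44  42  44  41  43  45  42  43
   42  45]
 [128 124 130 132 139 142 137 110  67  41  42  45  47  44  44  45  46  45
   43  46]
 [127 124 131 135 143 142 140 136 134 114  66  46  44  44  43  43  45  43
   42  49]
 [124 127 132 138 143 142 139 136 140 144 141 115  86  46  48  47  49  46
   47  89]
 [125 130 136 143 143 143 139 139 143 145 145 138 132 124  86  63  45  53
  102 138]
 [126 133 138 143 142 141 137 140 144 145 144 138 132 129 123 119 102  90
  134 137]
 [129 135 141 143 143 139 137 142 146 146 141 133 130 127 125 122 126 132
  137 135]]
[ 9.83346591e+00  1.26210296e+01 -5.31593377e+00 -2.19123231e-02
 -7.18762043e+01 -2.99982382e+01]
```

```bash
python3 -m jog '[0,0,0,-0.7, -0.78,0.2,0,0, -0.78,0.2,0,0, -0.78,0.2,0,0, -0.78,0.2,0,0, -0.78,0.2,0.5,0, -0.78,0.2,0.5,0, -0.78,0.2,0.5,0, -0.78,0.2,0.5,0, 0,0,0,0]'
python3 -m jog '[0,0,0,0, 0,0,0,0, 0,0,0,0]'
python3 - <<'E'
from station import readout,viewer
import pickle,cv2,numpy as np
o=[]
for n,(x,y) in(("side",(180,180)),("top",(160,150))):
    c=viewer.capture(n);pickle.dump(c,open(n+"2.pkl","wb"));o.append(cv2.resize(c["color"][y:y+100,x:x+100],None,fx=4,fy=4,interpolation=cv2.INTER_CUBIC))
cv2.imwrite("pics/pre.png",np.hstack(o));s=readout.sense();print(s["tcp_pos"],s["tool_rot"],s["joints"])
E
```

```text
time_s: 6.17
tcp_pos: [517.3, 95.6, 82.4]
tool_rot: [179.7, -0.1, -106.1]
wrist_force: [-0.3, -0.9, -1.9]
grip_width: 45.4
gripper_force: 61.7
time_s: 6.42
tcp_pos: [519.9, 92.9, 86.4]
tool_rot: [-180.0, 0.0, -106.2]
wrist_force: [0.4, -0.4, -0.7]
grip_width: 44.9
gripper_force: 61.7
[520.00361026  92.92579918  86.52222185] [-1.79966271e+02  2.67564964e-02 -1.06212898e+02] [ 2.71299638e+01  1.56914781e+01 -9.04019425e+00  4.06532820e-03
 -6.52254336e+01 -4.33445721e+01]
```

View pics/pre.png

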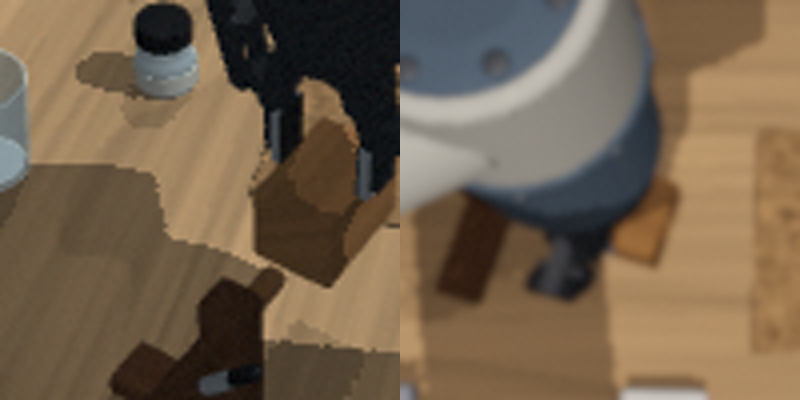

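```bash
python3 - <<'E'
from h import *
S=cam("side2.pkl");T=cam("top2.pkl")
for X,p in(((507,135.1,77.5),(263,251.2)),((553.2,121.9,77.5),(244,242.5)),((553.2,121.9,125.5),(243.5,228.8))):
    print(proj(S,X),p,plane(S,p,X[2]))
E
```

```text
[262.18313898 251.88106415] (263, 251.2) [505.79241083 132.79172994  77.5       ]
[243.22056333 243.04396079] (244, 242.5) [552.01841052 119.91746443  77.5       ]
[242.91099681 227.61312931] (243.5, 228.8) [551.01531655 124.8806421  125.5       ]
```

```bash
python3 -m jog '[0,-0.06,0.46,0, 0,0,0,0, -0.2,0,0,0, -0.2,0,0,0, 0,0,0,0, 0,0,0,0]'; python3 -m jog '[-0.1,0,0,0, -0.1,0,0,0, 0,0,0,0]';  python3 -m jog '[-0.1,0,0,0, -0.1,0,0,0, 0,0,0,0]'
```

```text
time_s: 7.02
tcp_pos: [524.4, 103.2, 75.0]
tool_rot: [-180.0, 0.0, -106.1]
wrist_force: [1.0, 0.3, -1.3]
grip_width: 44.9
gripper_force: 61.7
time_s: 7.27
tcp_pos: [525.5, 107.7, 74.7]
tool_rot: [-180.0, -0.0, -106.1]
wrist_force: [-0.2, 0.4, -1.0]
grip_width: 45.2
gripper_force: 61.7
time_s: 7.52
tcp_pos: [525.5, 108.0, 75.1]
tool_rot: [179.9, -0.5, -106.1]
wrist_force: [-2.2, -13.1, 5.3]
grip_width: 44.9
gripper_force: 62.5
```

The +y end is solid: 13 N at the predicted contact. I'll back off, flip 180°, and try the other end.

```bash
python3 -m jog '[0.3,0,0,0, 0.5,0,0,0, 0.5,0,0,0, 0.5,0,0,0, 0,0,0,-0.98, 0,0,0,-0.98, 0,0,0,-0.98, 0,0,0,-0.98, 0,0,0,-0.98, 0,0,0,-0.98]'
python3 -m jog '[0,0,0,-0.98, 0,0,0,-0.98, 0,0,0,-0.98, 0,0,0,-0.98, 0,0,0,-0.98, 0,0,0,-0.98, 0,0,0,-0.98, 0,0,0,-0.98, 0,0,0,-0.98, 0,0,0,-0.98]'
python3 -m jog '[0,0,0,-0.98, 0,0,0,-0.98, 0,0,0,-0.98, 0,0,0,-0.98, 0,0,0,-0.98, 0,0,0,-0.98, 0,0,0,-0.98, 0,0,0,-0.98, 0,0,0,-0.98, 0,0,0,-0.98]'
python3 -m jog '[0,0,0,-0.98, 0,0,0,-0.98, 0,0,0,-0.98, 0,0,0,-0.98, 0,0,0,-0.98, 0,0,0,-0.98, 0,0,0,0, 0,0,0,0, 0,0,0,0]'
python3 - <<'E'
from station import readout,viewer
import pickle,cv2,numpy as np
o=[]
for n,(x,y) in(("side",(190,180)),):
    c=viewer.capture(n);pickle.dump(c,open(n+"3.pkl","wb"));o.append(cv2.resize(c["color"][y:y+100,x:x+100],None,fx=5,fy=5,interpolation=cv2.INTER_CUBIC))
cv2.imwrite("pics/pre2.png",np.hstack(o));s=readout.sense();print(s["tcp_pos"],s["tool_rot"],s["joints"])
E
```

```text
time_s: 8.35
tcp_pos: [514.0, 68.3, 74.7]
tool_rot: [-180.0, 0.0, -72.2]
wrist_force: [-0.6, 0.1, -1.2]
grip_width: 44.6
gripper_force: 61.7
time_s: 9.18
tcp_pos: [514.1, 68.4, 74.7]
tool_rot: [-180.0, -0.0, -16.1]
wrist_force: [-0.5, -0.1, -1.2]
grip_width: 45.4
gripper_force: 61.7
time_s: 10.02
tcp_pos: [514.0, 68.4, 74.7]
tool_rot: [-180.0, -0.0, 40.1]
wrist_force: [0.8, -0.2, -1.3]
grip_width: 45.1
gripper_force: 61.7
time_s: 10.77
tcp_pos: [514.2, 68.7, 74.7]
tool_rot: [180.0, -0.0, 73.3]
wrist_force: [-0.6, -0.4, -1.9]
grip_width: 45.0
gripper_force: 61.7
[514.18952689  68.79972423  74.60684994] [ 1.79998899e+02 -1.05740901e-02  7.33742875e+01] [ 2.49303784e+01  1.52989117e+01 -1.14706210e+01 -8.04476648e-03
 -6.32226290e+01  1.38447533e+02]
```

View pics/pre2.png

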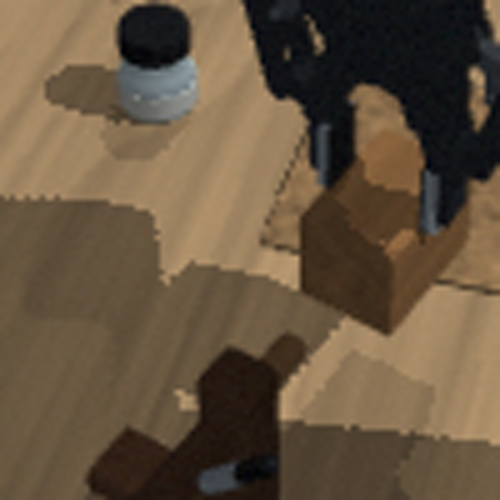

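```bash
python3 -m jog '[0.4,0,0,-0.1, 0.4,0.0,0,0, 0.4,0,0,0, 0.3,0,0,0, 0,0,0,0, 0,0,0,0]'; python3 -m jog '[0.1,0,0,0, 0.1,0,0,0, 0.1,0,0,0, 0,0,0,0]';  python3 -m jog '[0.1,0,0,0, 0.1,0,0,0, 0,0,0,0]'; python3 -m jog '[0.1,0,0,0, 0.1,0,0,0, 0,0,0,0]'
```

```text
time_s: 11.32
tcp_pos: [524.6, 105.8, 74.3]
tool_rot: [-180.0, 0.0, 74.1]
wrist_force: [0.3, -0.2, -1.3]
grip_width: 45.3
gripper_force: 61.7
time_s: 11.65
tcp_pos: [526.8, 112.6, 74.6]
tool_rot: [180.0, -0.0, 74.1]
wrist_force: [-0.6, -0.3, -1.4]
grip_width: 45.1
gripper_force: 61.7
time_s: 11.9
tcp_pos: [528.3, 117.5, 74.6]
tool_rot: [180.0, -0.0, 74.1]
wrist_force: [0.1, 0.5, -1.4]
grip_width: 45.5
gripper_force: 61.7
time_s: 12.15
tcp_pos: [529.6, 122.4, 74.6]
tool_rot: [180.0, -0.0, 74.1]
wrist_force: [0.7, 0.6, -1.7]
grip_width: 45.0
gripper_force: 61.7
```

```bash
python3 -m jog '[0.1,0,0,0, 0.1,0,0,0, 0,0,0,0]'; python3 -m jog '[0.1,0,0,0, 0.1,0,0,0, 0,0,0,0, 0,0,0,0, 0,0,0,0]'
```

```text
time_s: 12.4
tcp_pos: [531.0, 127.2, 74.6]
tool_rot: [180.0, -0.0, 74.1]
wrist_force: [-0.3, -0.2, -0.9]
grip_width: 45.4
gripper_force: 61.7
time_s: 12.82
tcp_pos: [532.1, 131.5, 74.6]
tool_rot: [-180.0, 0.0, 74.1]
wrist_force: [-0.1, 0.2, -1.4]
grip_width: 45.1
gripper_force: 61.7
```

```bash
python3 -m jog '[0.1,0,0,0, 0,0,0,0, 0,0,0,0, 0,0,0,0]'; python3 - <<'E'
from station import readout,viewer
import pickle,cv2,numpy as np
for n,(x,y) in(("side",(190,190)),):
    c=viewer.capture(n);pickle.dump(c,open(n+"4.pkl","wb"));cv2.imwrite("pics/in.png",cv2.resize(c["color"][y:y+100,x:x+100],None,fx=5,fy=5,interpolation=cv2.INTER_CUBIC))
E
```

```text
time_s: 13.15
tcp_pos: [532.8, 134.0, 74.6]
tool_rot: [-180.0, -0.0, 74.1]
wrist_force: [-0.5, -0.1, -0.8]
grip_width: 45.2
gripper_force: 61.7
```

View pics/in.png

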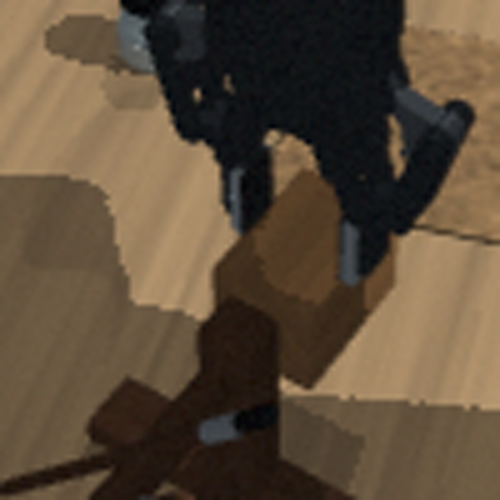

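Hole found: the tenon is ~25 mm in without resistance. Next I withdraw, lift, and set the hole end's underside over the tenon. Moving the grip in an arc around it will then pivot the block between the pads until the hole points up.

```bash
python3 -m jog '[-0.3,0,0,0, -0.5,0,0,0, -0.5,0,0,0, -0.5,0,0,0, -0.3,0,0,0, 0,0,0,0, 0,0,-0.8,0, 0,0,-0.8,0, 0,0,0,0, 0,0,0,0]'; python3 -m jog '[0.5,0,0,0, 0.5,0,0,0, 0.46,0,0,0, 0,0,0,0, 0,0,0.2,0, 0,0,0.1,0, 0,0,0,0, 0,0,0,0]'; python3 -m jog '[-0.07,0,0.12,0, -0.07,0,0.12,0, 0,0,0,0]'
```

```text
time_s: 14.03
tcp_pos: [519.4, 83.9, 115.7]
tool_rot: [179.9, -0.1, 74.1]
wrist_force: [-0.6, -0.5, -1.4]
grip_width: 45.3
gripper_force: 61.8
time_s: 14.7
tcp_pos: [528.2, 118.3, 106.7]
tool_rot: [-180.0, 0.0, 74.1]
wrist_force: [0.5, -0.3, -1.5]
grip_width: 45.2
gripper_force: 61.8
time_s: 14.95
tcp_pos: [527.8, 114.3, 103.2]
tool_rot: [179.9, -0.0, 74.1]
wrist_force: [-5.3, 0.5, 12.8]
grip_width: 45.3
gripper_force: 63.0
```

```bash
python3 -m jog '[-0.06,0,0.12,0, -0.06,0,0.12,0, 0,0,0,0]'; python3 -m jog '[-0.05,0,0.13,0, -0.04,0,0.13,0, 0,0,0,0]'
```

```text
time_s: 15.2
tcp_pos: [528.6, 110.5, 99.3]
tool_rot: [179.6, -0.0, 74.1]
wrist_force: [-5.2, -5.1, 19.5]
grip_width: 45.3
gripper_force: 69.5
time_s: 15.45
tcp_pos: [528.6, 106.7, 94.0]
tool_rot: [179.5, 0.1, 74.2]
wrist_force: [-5.5, -11.0, 25.0]
grip_width: 45.3
gripper_force: 78.6
```

```bash
python3 -m jog '[-0.02,0,0.15,0, 0,0,0.15,0, 0,0,0,0]'; python3 -m jog '[0,0,0.15,0, 0.02,0,0.15,0, 0,0,0,0]'; python3 - <<'E'
from station import viewer
import pickle,cv2
c=viewer.capture("side");pickle.dump(c,open("side5.pkl","wb"));cv2.imwrite("pics/piv.png",cv2.resize(c["color"][180:290,180:300],None,fx=5,fy=5,interpolation=cv2.INTER_CUBIC))
E
```

```text
time_s: 15.7
tcp_pos: [528.1, 104.2, 87.1]
tool_rot: [179.5, 0.3, 74.2]
wrist_force: [-8.5, -16.6, 29.9]
grip_width: 45.2
gripper_force: 93.5
time_s: 15.95
tcp_pos: [527.5, 102.8, 79.8]
tool_rot: [179.6, 0.5, 74.2]
wrist_force: [-9.9, -22.7, 33.0]
grip_width: 45.1
gripper_force: 109.6
```

View pics/piv.png

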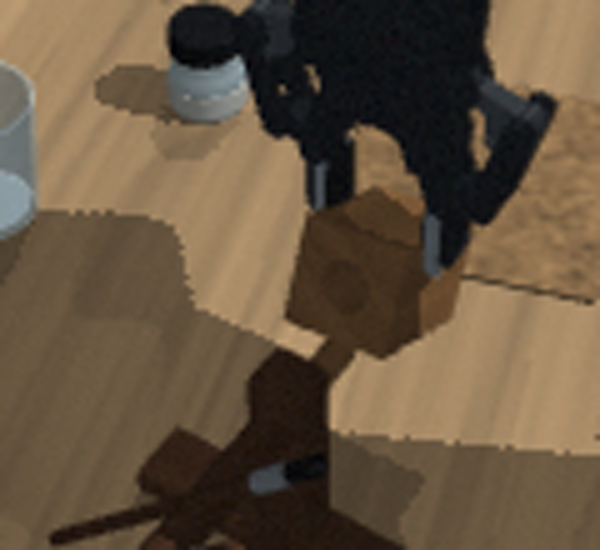

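Side view: the block has pivoted about 40°, with the hole visible at (345,285) and the tenon at (335,355) under the hole end. Continuing the arc.

```bash
python3 -m jog '[0.12,0,0.08,0, 0.12,0,0.08,0, 0,0,0,0]'; python3 -m jog '[0.12,0,0.1,0, 0.12,0,0.1,0, 0,0,0,0]'
```

```text
time_s: 16.25
tcp_pos: [527.7, 103.1, 77.5]
tool_rot: [179.6, 1.1, 74.2]
wrist_force: [-15.5, -38.3, 46.0]
grip_width: 45.1
gripper_force: 118.1
time_s: 16.5
tcp_pos: [527.9, 104.3, 73.7]
tool_rot: [179.7, 1.6, 74.2]
wrist_force: [-21.4, -52.0, 56.7]
grip_width: 45.5
gripper_force: 135.4
```

```bash
python3 -m jog '[0,0,0,0, 0,0,0,0, 0,0,0,0, 0,0,0,0]'; python3 - <<'E'
from station import viewer
import pickle,cv2
from h import *
c=viewer.capture("side");pickle.dump(c,open("side6.pkl","wb"))
g=cv2.cvtColor(c["color"],cv2.COLOR_BGR2GRAY)
print(g[214:256:2,234:276:2])
E
```

```text
time_s: 16.83
tcp_pos: [527.9, 104.4, 73.7]
tool_rot: [179.7, 1.5, 74.2]
wrist_force: [-20.4, -51.1, 56.7]
grip_width: 45.4
gripper_force: 135.1
[[147 144 136  19  17  14  19  13  72 130 115 117 115  18  16  17  16  21
   18  19  98]
 [147 146 141  73  62  54  16  16  72 123 124 122 110  18  21  17  20  16
   15  19  53]
 [145 147 135  72  59  29  13  15  77 122 107 114 106 101  55  13  23  19
   20  21  20]
 [146 142 133 101  50  29  18  12  53  61  62  96  98 115  98  21  12  20
   20  19  16]
 [147 137 132 104  43  36  45  61  59  61  57  60  90  94  90  16  16  18
   13   8  17]
 [145 135 133 136  52  54  50  43  54  57  58  58  56  65  93  32  17  18
   23  17  19]
 [137 133 137 131  49  53  54  52  51  47  59  57  56  58  60  62  30  18
   17  20  16]
 [137 133 140  89  51  52  52  54  49  51  53  52  46  61  61  58  67  14
   22  29 108]
 [135 137 140  49  52  51  52  55  52  50  52  53  54  59  47  61  68  20
   20  31 123]
 [133 141 133  55  49  52  49  44  46  52  49  50  53  50  46  60  66  18
   26  59 117]
 [135 143 126  53  50  49  44  43  44  49  50  51  54  55  44  69
[... 214 characters left out ...]
0  54  53  54  45  44  46  41  52  56  49  43  49  79  83  77
   82 138 140]
 [142 129  49  53  54  55  53  45  42  49  52  55  55  45  51  79  79  74
   99 139 145]
 [138 114  46  51  49  55  56  54  50  49  50  53  53  44  45  75  74  78
  139 140 145]
 [133 150 160 147  73  53  56  55  53  49  51  50  45  42  45  75  75 110
  137 142 149]
 [ 89 157 153 154 155 118  49  58  53  50  52  50  45  41  42 113 140 140
  139 141 146]
 [ 57  29  57 155 150  46  51  49  53  71  50  52  45  97 143 144 140 140
  142 145 145]
 [ 26  28  23  30  32  50  51  45 123 138 145 120 138 143 147 142 139 137
  141 146 145]
 [ 23  29  25  28  23  26  46  98 145 140 144 138 137 143 147 138 140 139
  142 146 145]]
```

```bash
python3 -m jog '[-0.1,0,-0.1,0, 0,0,0,0]' 0.45;  python3 -m jog '[0,0,0,0, 0,0,0,0]' 0.5;  python3 -m jog '[0,0,0,0, 0,0,0,0]' 0.52
```

```text
time_s: 17.05
tcp_pos: [527.8, 104.6, 74.2]
tool_rot: [179.7, 1.2, 74.1]
wrist_force: [-14.6, -43.8, 43.0]
grip_width: 45.4
gripper_force: 132.7
time_s: 17.22
tcp_pos: [527.7, 104.5, 74.2]
tool_rot: [179.7, 1.3, 74.1]
wrist_force: [-15.8, -44.1, 43.2]
grip_width: 45.0
gripper_force: 132.9
time_s: 17.38
tcp_pos: [527.7, 104.5, 74.2]
tool_rot: [179.7, 1.3, 74.1]
wrist_force: [-14.8, -43.2, 43.0]
grip_width: 45.2
gripper_force: 132.9
```

```bash
python3 - <<'E'
from h import *
import cv2
np.set_printoptions(precision=1,suppress=True)
S=cam("side6.pkl");g=cv2.GaussianBlur(cv2.cvtColor(pickle.load(open("side6.pkl","rb"))["color"],cv2.COLOR_BGR2GRAY),(3,3),0)
u=np.array([np.cos(np.radians(74.1)),np.sin(np.radians(74.1)),0]);x=np.array([u[1],-u[0],0])
t=np.array([527.9,104.4,73.7])
m=((g<49)&(g>35)).astype(np.uint8);n,l,st,ce=cv2.connectedComponentsWithStats(m[220:252,236:258])
for i in range(1,n):
    if st[i,4]>15:print(st[i],ce[i]+[236,220])
def onp(p,off):
    o,d=ray(S,p);X=o+d*((t+off*x-o)@x)/(d@x);return (X-t)@u,X[2]-t[2]
for nm,p,off in(("hole",(247.5,237.5),0),("Lbot",(237.3,245),24),("Rbot",(261,250),-24),("Ltop",(242.5,224),24),("Rtop",(266,232),-24)):print(nm,onp(p,off))
for r in range(214,258,1):print(r,g[r,232:278])
E
```

```text
[ 8 12 10 11 81] [248.7 237. ]
hole (np.float64(36.85222032206838), np.float64(44.54910921113917))
Lbot (np.float64(40.15410455668414), np.float64(10.491103999809226))
Rbot (np.float64(21.14931057019736), np.float64(4.539035109844846))
Ltop (np.float64(18.317056291253927), np.float64(55.5093211506542))
Rtop (np.float64(1.8789141300361123), np.float64(42.938596901938965))
214 [139 144 146 146 145 142 123  79  39  21  19  21  19  17  16  15  16  34
  74 111 124 122 119 118 118 117 103  65  29  17  17  17  16  16  17  18
  18  17  17  18  21  45  84 100  73  34]
215 [141 145 147 146 145 143 134 107  63  32  32  38  31  20  16  14  15  32
  72 111 126 124 119 116 115 116 108  76  35  18  17  16  16  17  18  18
  17  17  17  17  19  34  69  87  61  29]
216 [143 147 147 147 146 144 138 118  74  42  47  56  40  21  15  14  16  33
  72 110 124 124 120 117 117 116 109  83  42  20  18  17  17  18  18  17
  16  16  17  17  19  27  53  66  43  23]
217 [145 147 147 146 146 143 138 118  74  45  54  59  39  19  14  14  17  34
  74 111 123 121 116 114 117 115 108  92  61  37  26  20  17  18  19  18

[... 7021 characters left out ...]
5  98 129
 141 140 141 144 145 143 140 138 138 140 143 145 146 143 140 140 140 139
 140 142 143 145 146 145 143 140 138 137]
255 [ 27  28  27  26  26  26  25  26  26  26  26  26  27  36  57  91 127 143
 141 139 141 144 144 142 139 138 139 141 143 145 146 143 140 140 140 139
 140 142 144 145 146 145 143 140 137 136]
256 [ 28  28  27  26  26  26  26  27  26  26  26  25  26  43  81 122 144 145
 139 139 142 143 143 141 139 139 140 142 143 145 145 142 140 140 140 140
 140 142 144 146 146 145 142 138 136 135]
257 [ 28  28  27  26  26  26  27  27  26  26  25  24  28  56 105 140 149 144
 139 140 143 143 142 140 138 138 140 142 144 145 144 142 140 140 140 140
 141 143 145 146 145 144 141 137 135 134]
```

```bash
cat > fit.py <<'E'
from h import *
from scipy.optimize import least_squares
def fit(C,t,yaw,obs):
    u=np.array([np.cos(np.radians(yaw)),np.sin(np.radians(yaw)),0]);x=np.array([u[1],-u[0],0]);z=np.array([0,0,1.])
    off=np.array([.8,-.6]) # seen side-camera bias, px
    def P(q,k):
        a,n=np.cos(q[2])*u+np.sin(q[2])*z,-np.sin(q[2])*u+np.cos(q[2])*z
        return t+q[0]*u+q[1]*z+k[0]*x+k[1]*a+k[2]*n
    f=lambda q:np.concatenate([proj(C,P(q,k))+off-p for k,p in obs])
    r=least_squares(f,[0,15,.8]);print("centre rel TCP",r.x[:2].round(1),"tilt",np.degrees(r.x[2]).round(1),"resid",r.fun.round(1))
    return r.x
E
python3 - <<'E'
from fit import *
obs=[((0,35,0),(248.7,237)),((24,35,-24),(237,244)),((-24,35,-24),(261.5,249)),((24,35,24),(242.5,214.8)),((-24,35,24),(262.5,226))]
fit(cam("side6.pkl"),np.array([527.8,104.5,74.]),74.1,obs)
E
```

```text
centre rel TCP [-1.1 30. ] tilt 28.0 resid [ 1.4 -2.9  0.7 -4.  -4.4  0.   0.7  4.5  0.6  2. ]
```

```bash
python3 -m jog '[-0.4,0,0,0, -0.5,0,0,0, -0.5,0,0,0, 0,0,0,0, 0,0,0,0, 0,0,0,0]' 0; python3 - <<'E'
from station import viewer,readout
import pickle,cv2
print(readout.sense()["tcp_pos"])
c=viewer.capture("side");pickle.dump(c,open("side7.pkl","wb"))
i=cv2.convertScaleAbs(c["color"][195:260,222:302],alpha=1.6,beta=10)
o=cv2.resize(i,None,fx=9,fy=9,interpolation=cv2.INTER_CUBIC)
for k in range(0,80,10):cv2.putText(o,str(222+k),(k*9,9),0,.35,(0,0,255),1);cv2.line(o,(k*9,10),(k*9,16),(0,0,255),1)
for k in range(0,65,5):cv2.putText(o,str(195+k),(0,k*9+4),0,.35,(0,0,255),1)
cv2.imwrite("pics/last.png",o)
E
```

```text
time_s: 17.88
tcp_pos: [518.9, 85.8, 66.5]
tool_rot: [-180.0, 0.0, 74.1]
wrist_force: [0.4, 0.3, -1.7]
grip_width: 45.3
gripper_force: 126.7
[518.9297769   85.75966592  66.53479843]
```

View pics/last.png

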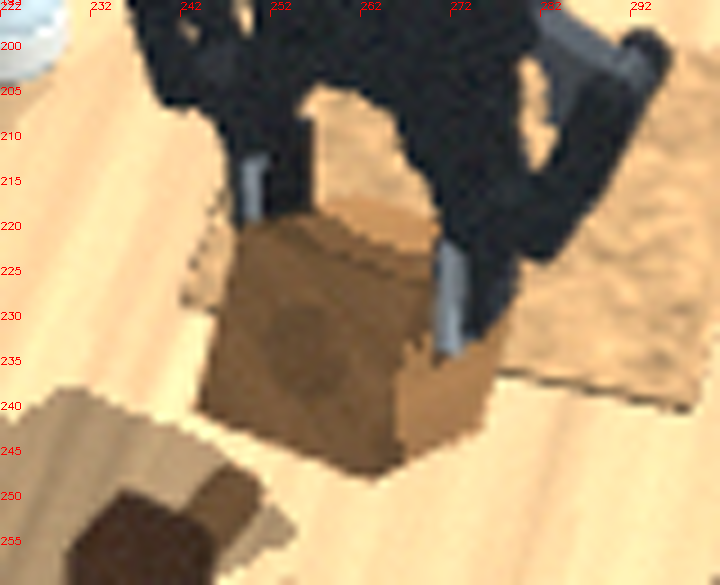

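```bash
python3 - <<'E'
from fit import *
obs=[((0,35,0),(256.4,233.9)),((24,35,-24),(244.2,240.3)),((-24,35,-24),(263.3,248.1)),((24,35,24),(249.2,219.7)),((-24,35,24),(270.6,226.3)),((-24,-35,-24),(275.8,242.2))]
fit(cam("side7.pkl"),np.array([518.9,85.8,66.5]),74.1,obs)
E
```

```text
centre rel TCP [-0.  20.2] tilt 31.9 resid [ 0.2 -0.2 -0.1 -0.8 -0.2  0.2  1.  -0.5 -1.   1.3 -0.   0. ]
```

View: hole face corners at (249,220), (244,240), (263,248), (271,226), hole at (256,234). The fit puts the tilt at 32° with good residuals. It stalled because the lever is short and grip friction grew. I'll set the block down, regrasp it near its solid end for a longer lever, and repeat.

```bash
python3 -m jog '[-0.6,0,0.3,0, -0.6,0,0.3,0, 0,0,0.4,0, 0,0,0.4,0, 0,0,0.3,0, 0,0,0.2,0, 0,0,0,0, 0,0,0,0]'; python3 -m jog '[0,0,0.15,0, 0,0,0.15,0, 0,0,0,0]'; python3 -m jog '[0,0,0,0, 0,0,0,0, 0,0,0,0, 0,0,0,0, 0,0,0,0, 0,0,0,0]' 1; python3 - <<'E'
from h import *
from station import viewer
import cv2
np.set_printoptions(precision=1,suppress=True)
c=viewer.capture("side");pickle.dump(c,open("side8.pkl","wb"))
S=cam("side8.pkl");g=c["color"];cv2.imwrite("pics/s8.png",g)
E
```

```text
time_s: 18.6
tcp_pos: [511.0, 57.1, 19.4]
tool_rot: [-180.0, 0.0, 74.1]
wrist_force: [-0.3, 0.0, -1.0]
grip_width: 45.2
gripper_force: 126.7
time_s: 18.85
tcp_pos: [512.1, 57.4, 13.7]
tool_rot: [179.9, -0.1, 74.1]
wrist_force: [-4.0, 1.9, 9.0]
grip_width: 45.3
gripper_force: 127.9
time_s: 19.35
tcp_pos: [510.8, 56.8, 12.0]
tool_rot: [-180.0, 0.0, 74.1]
wrist_force: [-0.1, -0.3, 0.9]
grip_width: 85.3
gripper_force: 0.0
```

```bash
python3 - <<'E'
from h import *
S=cam("side8.pkl");g=pickle.load(open("side8.pkl","rb"))["color"].astype(float)
u=np.array([np.cos(np.radians(74.1)),np.sin(np.radians(74.1)),0]);x=np.array([u[1],-u[0],0]);c=np.array([515.8,74,24])
for k in((24,35,-24),(-24,35,-24),(24,35,24),(-24,35,24),(-24,-35,-24)):print(k,(proj(S,c+k[0]*x+k[1]*u+[0,0,k[2]])+[.8,-.6]).round(1))
r=g[...,2]/(g[...,0]+1);b=g.sum(2)/3
for y in range(212,262,2):print(y,"".join("#" if b[y,q]<30 else ("A" if r[y,q]>2.1 else "a" if r[y,q]>1.8 else ".") for q in range(225,300)))
print(225)
E
```

```text
(24, 35, -24) [248.9 258.6]
(-24, 35, -24) [266.5 267. ]
(24, 35, 24) [248.8 245. ]
(-24, 35, 24) [267.1 253.5]
(-24, -35, -24) [280.8 247.5]
212 .....................##########...a..#############.###########.....###.....
214 ......................########..aaa.a..############..#####.####...######...
216 ......................#...####........a.....#########......####...######..#
218 ......................#...####..a..a.a.a....aa..#.#####..########..########
220 ......................#...####..a.....a...aa..aaaa..##############.#####.#.
222 ..........................####.a..a....a...aaa..aaa..########..############
224 ...................aa.....###......a...a..aaa..a.aaa.a.######...########.##
226 .....................a....#...a...a.aaa.aaaaa.aa..a.aaa...###############..
228 ....................a.aa..a...a.....aa........aaaaaa.aaaa..##############..
230 ...............................aa..aaAAAaaa.aa..a.a..aaaa...#############..
232 ...................................AAAAAAAAAAaa.aa.a.aa........####..###..a
234 ..................................aAaAAAAAAAAAAAAAaaa.aa.a....####...a....
[... 345 characters left out ...]
.......AAAAAAAAAAAAAAAAaAAAAAAAAAAAa....................
246 ........................aAAAAaAAAAAAAAAAAAAAAAAAAAAAAAa....................
248 ....................AaaAAAAAAAAAAAAAAAaAAAAAAAAAAAAAAAa....................
250 ..........##aa....aaAaAAAAAAaAAAAAAaAAAAAAAAAAAAAAAAaa.....................
252 ........##########aAAaaAAAAAAaAAAAAAAAAAAAAAAAAAAAAAa......................
254 ......##############aAAAAAAaAaAaAAaAaAAAAAAAAAAAAAAa.......................
256 .....################a.AaAAAAaAaAAAAAAaAAaAaAAAAAA.........................
258 .....###############...AAAaAAAaAaAaAaaaAAAAAAAAaa..........................
260 .....#########.#####a..AAAAAAaaAAAAaAAAAaAAAAAa............................
225
```

```bash
python3 -m jog '[0.35,0,-0.44,0, 0,0,0,0, 0,0,0,0]' 1; python3 -m jog '[0,0,0,0, 0,0,0,0, 0,0,0,0, 0,0,0,0, 0,0,0,0, 0,0,0,0, 0,0,0,0]' 0; python3 -m jog '[0,0,-0.4,0, 0,0,-0.8,0, 0,0,-0.8,0, 0,0,-0.8,0, 0,0,-0.8,0, 0,0,-0.6,0, 0,0,0,0, 0,0,0,0]'; python3 - <<'E'
from h import *
from station import viewer,readout
c=viewer.capture("side");pickle.dump(c,open("side9.pkl","wb"));print(readout.sense()["tcp_pos"])
g=c["color"].astype(float)
r=g[...,2]/(g[...,0]+1);b=g.sum(2)/3
for y in range(200,262,2):print(y,"".join("#" if b[y,q]<30 else ("A" if r[y,q]>2.1 else "a" if r[y,q]>1.8 else ".") for q in range(225,300)))
E
```

```text
time_s: 19.65
tcp_pos: [513.8, 65.5, 23.4]
tool_rot: [179.9, -0.0, 74.1]
wrist_force: [-0.3, -0.0, -0.4]
grip_width: 85.3
gripper_force: 0.0
time_s: 20.23
tcp_pos: [513.2, 65.2, 23.0]
tool_rot: [-180.0, 0.0, 74.1]
wrist_force: [0.1, -0.3, 0.1]
grip_width: 0.9
gripper_force: 0.0
time_s: 20.9
tcp_pos: [513.9, 65.5, 129.5]
tool_rot: [179.9, -0.1, 74.1]
wrist_force: [0.1, -1.1, -1.1]
grip_width: 0.0
gripper_force: 0.0
[513.13547623  65.28878867 128.36751964]
200 ..............................aa....a...#....###...aaa.....a.........aa....
202 ...............................aa.a.aa.......................a..a......a..a
204 ..................................aa.aa.a..aaa...aaa.a......aaa........aaaa
206 ............................a....a..aa.aaa.aa.a...aa.aaa..aaaa.....a.a..a..
208 ..........................aa......a......aa.a.a.a..a....a.aaaaa....a...aa..
210 ............................aaa...aa.a.aaa.a.aa.a.....a......aa.....a.a....
212 ........................aaaa.aaa....a..aaa.a.aa..aa.a..aa.a.......a....aaa.
214 ........................a.a.......aaa.aa...a.a....aaa.a....a......a...aa.a.
2
[... 1138 characters left out ...]
...........AAAAAAAAAaAAAaAAAAAAAAAAAAAAa....................
246 ........................aAAAAAAAAAAAAAAAAAAAAAAAAaAAAAa....................
248 ....................aAAAAAAAAAAAAAAAAAAAAAAAAAAAaAAAAAa....................
250 ..........#A......aAAAaAAAaAAaAAAAAAAAAAAAAAAAAAAAAAAa.....................
252 ........##.#######aAAaAaAaaAaAAAAAAAAAAaAAAAAAAAAAAAa......................
254 ......##############AAaAAAAaAaAaAAAaAAAaAAAaAAAAAAA........................
256 .....###############aa.aAaAaaaaAaAAAAaaAAaaAaAAAAA.........................
258 .....###############...AAAaAAAaaAaAaaAaaaaaAAAAAa..........................
260 .....###############...AAaaAAaaAaaAaaAAAAaaAAaA............................
```

```bash
python3 - <<'E'
from h import *
np.set_printoptions(linewidth=250)
g=pickle.load(open("side9.pkl","rb"))["color"].astype(float)
r=g[...,2]/(g[...,0]+1);b=g.sum(2)/3
ch=lambda y,q:" .:-=+*%@"[min(8,int(b[y,q]/16))] if r[y,q]>1.85 else " "
for y in range(226,285,1):print(y,"".join(ch(y,q) for q in range(235,290)))
T=cam("side9.pkl")
for p in((262.,230),(279.5,236.5),(279,250)):print(plane(T,p,48),plane(T,p,0),plane(T,p,70))
E
```

```text
226                                                        
227                                                        
228        =                                               
229             =             %**%                         
230                           *****%*  *          *        
231                          %******+**                    
232                          +*****++++**    +      *      
233                         ******+++++++*%                
234                        %*****+++++++++****             
235                        *****+*++++++++**++**           
236                       *******++++++++**++****+         
237                      ******++++++++++**+****+          
238                     %******+++++++++**+*****+          
239                     ******+++++++++**+*****+=          
240                    ******+++++++++***+****+==          
241                   *******++++++++***+*****===          
242                  +******++++++++***+*****+===          
243                 +******+++++++++********+====          
244                 
[... 2105 characters left out ...]
                                  
280  . ......                                              
281 ..... .....                                            
282 . .. .  ...                                            
283 .. .  ...... .                                         
284 .... . .. .. ...                                       
[530.1525838  44.6949269  48.       ] [540.812329    -0.56168113   0.        ] [525.26686726  65.43753891  70.        ]
[485.36976268  54.02555264  48.        ] [492.51906643   9.50035489   0.        ] [482.09299845  74.43293495  70.        ]
[477.54994539  94.87558361  48.        ] [484.08626832  53.55254324   0.        ] [474.55413071 113.81531044  70.        ]
```

```bash
python3 - <<'E'
from h import *
S=cam("side8.pkl")
u=np.array([np.cos(np.radians(74.1)),np.sin(np.radians(74.1)),0]);x=np.array([u[1],-u[0],0])
t=np.array([510.8,56.8,0])
for z in(12,25,40):print(z,proj(S,t+50*x+[0,0,z]),proj(S,t-50*x+[0,0,z]))
g=pickle.load(open("side8.pkl","rb"))["color"].astype(float).sum(2)/3
for y in range(200,250):print(y,"".join("#" if g[y,q]<38 else "." for q in range(235,300)))
E
```

```text
12 [250.59176325 237.44845988] [286.54935352 253.77371058]
25 [250.59237943 233.81280608] [286.9193179  250.14214709]
40 [250.59310562 229.52799596] [287.3557567  245.85807204]
200 .....#########....##################################.............
201 .....#########.....#################################.............
202 .....#########......################################.............
203 .....#########......#################################............
204 .....#########......#################################............
205 .....#########....#################################..............
206 .....#############################################............#..
207 .....##############################################...........#..
208 .....##############################################..............
209 .....#################################################...........
210 .......#.###################################################.....
211 ...........############..############################.######.....
212 ...........##########.....##########################.#######.....
213 .........
[... 1876 characters left out ...]

240 ....................................................##...........
241 .................................................................
242 .................................................................
243 .................................................................
244 .........................................#.......................
245 .................................................................
246 .................................................................
247 .................................................................
248 .................................................................
249 .................................................................
```

```bash
python3 - <<'E'
from h import *
S=cam("side8.pkl")
def sol(t,yaw,lat,p):
    u=np.array([np.cos(np.radians(yaw)),np.sin(np.radians(yaw)),0]);x=np.array([u[1],-u[0],0])
    return [(z,(proj(S,np.array([t[0],t[1],0])+lat*x+[0,0,t[2]+z])+[.8,-.6]).round(1)) for z in(0,10,20,30)],p
print(sol((517.5,-67.8,137),69.9,28,(268.7,157.5)));print(sol((517.5,-67.8,137),69.9,-28,(288.7,165.5)))
print(sol((518.9,85.8,66.5),74.1,28,(250.3,219.4)));print(sol((518.9,85.8,66.5),74.1,-28,(272.2,234.4)))
print(sol((510.8,56.8,12),74.1,47,(251,227)));print(sol((510.8,56.8,12),74.1,-47,(288,240.5)))
E
```

```text
([(0, array([270.6, 169.1])), (10, array([270.7, 165.8])), (20, array([270.9, 162.4])), (30, array([271., 159.]))], (268.7, 157.5))
([(0, array([289.9, 177.2])), (10, array([290.2, 173.9])), (20, array([290.5, 170.5])), (30, array([290.8, 167.1]))], (288.7, 165.5))
([(0, array([252.7, 232.6])), (10, array([252.7, 229.5])), (20, array([252.7, 226.4])), (30, array([252.7, 223.3]))], (250.3, 219.4))
([(0, array([274.1, 242.1])), (10, array([274.3, 239.1])), (20, array([274.4, 236. ])), (30, array([274.6, 232.8]))], (272.2, 234.4))
([(0, array([252.4, 237.3])), (10, array([252.4, 234.5])), (20, array([252.4, 231.7])), (30, array([252.5, 228.8]))], (251, 227))
([(0, array([286.2, 252.7])), (10, array([286.5, 249.9])), (20, array([286.8, 247. ])), (30, array([287.1, 244.2]))], (288, 240.5))
```

The fingers closed above the block: the images show the pads end ~20–25 mm behind the reported TCP. The block lies flat with its centre at about (517.5,84). I'll regrasp lower (TCP z≈9), about 14 mm toward the solid end.

```bash
python3 -m jog '[0.2,0,0,0, 0,0,0,0, 0,0,0.8,0, 0,0,0.8,0, 0,0,0.8,0, 0,0,0.8,0, 0,0,0.8,0, 0,0,0.5,0, 0,0,0.28,0, 0,0,0,0]' 1; python3 -m jog '[0,0,0,0, 0,0,0,0, 0,0,0,0, 0,0,0,0, 0,0,0,0, 0,0,0,0]' 0; python3 -m jog '[0,0,-0.4,0, 0,0,-0.8,0, 0,0,-0.8,0, 0,0,-0.8,0, 0,0,-0.8,0, 0,0,-0.5,0, 0,0,0,0, 0,0,0,0]'
```

```text
time_s: 21.78
tcp_pos: [513.2, 69.6, 6.7]
tool_rot: [-179.8, 0.1, 74.1]
wrist_force: [-0.4, -0.9, 0.2]
grip_width: 85.1
gripper_force: 0.0
time_s: 22.28
tcp_pos: [515.5, 70.4, 10.1]
tool_rot: [179.9, -0.1, 74.1]
wrist_force: [-0.5, 0.3, 5.7]
grip_width: 44.7
gripper_force: 60.3
time_s: 22.95
tcp_pos: [514.9, 70.3, 111.9]
tool_rot: [179.9, -0.1, 74.1]
wrist_force: [-0.2, 0.3, -2.3]
grip_width: 44.8
gripper_force: 61.4
```

```bash
python3 -m jog '[0,0,-0.15,0, 0.4,0,0,0, 0.5,0,0,0, 0.46,0,0,0, 0,0,0,0, 0,0,0.25,0, 0,0,0.1,0, 0,0,0,0, 0,0,0,0]'; python3 -m jog '[-0.07,0,0.12,0, -0.07,0,0.12,0, -0.07,0,0.12,0, 0,0,0,0]';python3 -m jog '[-0.07,0,0.13,0, -0.07,0,0.14,0, -0.07,0,0.15,0, 0,0,0,0]'
```

```text
time_s: 23.7
tcp_pos: [523.9, 102.8, 106.0]
tool_rot: [-180.0, -0.0, 74.1]
wrist_force: [-0.0, 0.7, -0.3]
grip_width: 45.0
gripper_force: 61.6
time_s: 24.03
tcp_pos: [522.5, 96.3, 98.3]
tool_rot: [179.9, 0.1, 74.1]
wrist_force: [-3.3, -3.3, 10.1]
grip_width: 45.0
gripper_force: 60.2
time_s: 24.37
tcp_pos: [521.2, 89.3, 87.8]
tool_rot: [179.9, 0.2, 74.1]
wrist_force: [-1.5, -8.6, 9.2]
grip_width: 44.9
gripper_force: 59.8
```

```bash
python3 -m jog '[0,0,0.18,0, 0,0,0.18,0, 0,0,0.18,0, 0,0,0.18,0, 0,0,0,0]';python3 -m jog '[0.02,0,0.18,0, 0.02,0,0.18,0, 0.04,0,0.18,0, 0.04,0,0.18,0, 0,0,0,0]'
```

```text
time_s: 24.78
tcp_pos: [520.6, 84.1, 69.5]
tool_rot: [179.9, 0.8, 74.0]
wrist_force: [1.2, -25.7, 9.2]
grip_width: 44.6
gripper_force: 61.9
time_s: 25.2
tcp_pos: [519.5, 85.4, 50.1]
tool_rot: [-179.9, 1.0, 74.0]
wrist_force: [-0.3, -30.4, 7.0]
grip_width: 45.0
gripper_force: 90.8
```

```bash
python3 -m jog '[0.12,0,0.15,0, 0.12,0,0.15,0, 0.12,0,0.15,0, 0.14,0,0.12,0, 0,0,0,0]'; python3 -m jog '[0.14,0,0.08,0, 0.14,0,0.08,0, 0,0,0,0]'; python3 - <<'E'
from h import *
from station import viewer,readout
c=viewer.capture("side");pickle.dump(c,open("side10.pkl","wb"))
g=c["color"].astype(float)
r=g[...,2]/(g[...,0]+1);b=g.sum(2)/3
for y in range(205,265):print(y,"".join("#" if b[y,q]<30 else " .:-=+*%@"[min(8,int(b[y,q]/16))] if r[y,q]>1.7 else "o" for q in range(230,295)))
E
```

```text
time_s: 25.62
tcp_pos: [519.7, 89.2, 35.3]
tool_rot: [-179.6, 1.8, 73.9]
wrist_force: [1.1, -59.2, 5.8]
grip_width: 44.9
gripper_force: 160.9
time_s: 25.87
tcp_pos: [520.0, 89.4, 32.2]
tool_rot: [-179.6, 2.4, 73.9]
wrist_force: [-2.1, -80.4, 16.0]
grip_width: 45.0
gripper_force: 172.5
205 ooo####ooooo####################################o******+*********
206 ooo####oo########################################o******%********
207 oooo#############################################o*******%*%%%***
208 oooo#############################################oo***%%%%%%%%*+*
209 oooo###########################################o##o%%%%%%%%%%%***
210 ooooo###########oo############################ooooo%%%%%%%%******
211 ooooo#####oo#####o#############################ooooo%%**%%*+***%%
212 ooooo#####oo###################################oooooo%%*%*****%%%
213 oooooo#####o####################################ooooooo***ooo%%%*
214 oooooo##########################################oooooooo*ooooo%%*
215 oooooo#######o##################################ooooooooooooooo**
216 ooooooo#####o###########################
[... 2685 characters left out ...]

255 ################::::::::-:::::::::====+oooooooooooooooooooooooooo
256 ################::::::::::::::::::====%oooooooooooooooooooooooooo
257 ################::::::::::::::::::===*ooooooooooooooooooooooooooo
258 ##o#############::::::::::::::::::===oooooooooooooooooooooooooooo
259 #####.##########:::::::::::::::::::=*oooooooooooooooooooooooooooo
260 ###############:-::::::::::::::::::+ooooooooooooooooooooooooooooo
261 ###############:oo-:::::::::::::::-oooooooooooooooooooooooooooooo
262 ###############ooooo-:::::::::::::=oooooooooooooooooooooooooooooo
263 ###############:oooooo-::::::::::-ooooooooooooooooooooooooooooooo
264 ###############ooooooooooo-::::::=ooooooooooooooooooooooooooooooo
```

```bash
python3 - <<'E'
from fit import *
obs=[((24,35,-24),(239,243)),((24,35,24),(246.5,228.5)),((-24,-35,-24),(263.5,265)),((-24,-35,24),(271.3,249))]
fit(cam("side10.pkl"),np.array([520,89.4,32.2]),73.9,obs)
E
python3 -m jog '[-0.4,0,0,0, -0.4,0,0,0, -0.4,0,0,0, 0,0,0,0, 0,0,0,0, 0,0,0,0]'
```

```text
centre rel TCP [29.2 34.5] tilt 69.8 resid [-1.5  1.9  2.3 -2.  -1.3  1.2  1.1 -0.8]
time_s: 26.42
tcp_pos: [519.3, 86.4, 32.3]
tool_rot: [180.0, -0.0, 74.1]
wrist_force: [0.4, 0.3, -1.2]
grip_width: 44.6
gripper_force: 162.0
```

```bash
python3 -m jog '[-0.6,0,0,0, -0.6,0,0,0, -0.6,0,0,0, -0.6,0,0,0, 0,0,0,0, 0,0,0.3,0, 0,0,0.3,0, 0,0,0.3,0, 0,0,0,0, 0,0,0,0]'; python3 -m jog '[0,0,0.12,0, 0,0,0.12,0, 0,0,0,0]'; python3 -m jog '[0,0,0.12,0, 0,0,0.12,0, 0,0,0,0]'; python3 -m jog '[0,0,0.12,0, 0,0,0.12,0, 0,0,0,0]'
```

```text
time_s: 27.25
tcp_pos: [502.0, 27.7, 8.9]
tool_rot: [-179.9, 0.1, 74.1]
wrist_force: [-0.5, -0.0, -1.4]
grip_width: 44.8
gripper_force: 162.1
time_s: 27.5
tcp_pos: [502.3, 27.8, 3.3]
tool_rot: [-180.0, 0.0, 74.1]
wrist_force: [-0.2, 0.3, -0.9]
grip_width: 44.8
gripper_force: 162.1
time_s: 27.75
tcp_pos: [503.1, 27.2, 0.1]
tool_rot: [179.9, 0.0, 74.2]
wrist_force: [-7.3, -1.2, 18.7]
grip_width: 44.5
gripper_force: 166.6
time_s: 28.0
tcp_pos: [503.6, 25.8, -2.8]
tool_rot: [179.8, 0.1, 74.3]
wrist_force: [-17.0, -7.4, 43.5]
grip_width: 44.9
gripper_force: 171.5
```

```bash
python3 -m jog '[0,0,-0.18,0, 0,0,0,0]'; python3 -m jog '[0,0,0,0, 0,0,0,0, 0,0,0,0, 0,0,0,0, 0,0,0,0, 0,0,0,0]' 1;  python3 -m jog '[0,0,-0.4,0, 0,0,-0.8,0, 0,0,-0.8,0, 0,0,-0.8,0, 0,0,-0.8,0, 0,0,-0.8,0, 0,0,-0.8,0, 0,0,0,0]'; python3 - <<'E'
from h import *
from station import viewer,readout
c=viewer.capture("side");pickle.dump(c,open("side11.pkl","wb"))
g=c["color"].astype(float)
r=g[...,2]/(g[...,0]+1);b=g.sum(2)/3
for y in range(205,285):print(y,"".join(" .:-=+*%@"[min(8,int(b[y,q]/16))] if r[y,q]>1.85 else " " for q in range(230,300)))
E
```

```text
time_s: 28.17
tcp_pos: [503.9, 27.7, -1.7]
tool_rot: [179.8, -0.1, 74.1]
wrist_force: [-2.6, -4.7, 11.2]
grip_width: 44.6
gripper_force: 164.5
time_s: 28.67
tcp_pos: [502.4, 27.7, -4.0]
tool_rot: [-180.0, 0.0, 74.1]
wrist_force: [0.1, 0.2, -1.0]
grip_width: 85.5
gripper_force: 0.0
time_s: 29.33
tcp_pos: [505.2, 28.0, 130.5]
tool_rot: [179.6, -0.2, 74.1]
wrist_force: [0.5, -0.3, 0.2]
grip_width: 85.6
gripper_force: 0.0
205                                                                      *
206                                                                       
207                                                                       
208                                         *                             
209                               *                                       
210                                     *                                 
211                                                                       
212                                                   *                 * 
213                                                                       
214
[... 4571 characters left out ...]

275                                                                       
276             ....                                                      
277          . .....                                                      
278       ..  ......                                                      
279 .. ......... .                                                        
280 ........... . .                                                       
281 :.......... . .                                                       
282 : ...  .. .. ....                                                     
283 :..... .... .  ....                                                   
284 :.... ..............
```

The block now stands upright with the hole on top, at about (273,227). I'll locate it for a centred grasp.

```bash
python3 - <<'E'
from h import *
from station import readout
np.set_printoptions(precision=1,suppress=True)
S=cam("side11.pkl")
P=np.array([plane(S,np.array(p)-[.8,-.6],70)[:2] for p in((267.5,217),(286.3,223),(276.7,237),(256.8,231))])
print(P,P.mean(0),np.linalg.norm(P-np.roll(P,-1,0),axis=1),"hole",plane(S,(272.9-.8,227.2+.6),70))
B=np.array([plane(S,np.array(p)-[.8,-.6],0)[:2] for p in((257,250.5),(276.2,256.5))]);print(B)
for a,b in((P[1],P[0]),(P[2],P[3]),(B[1],B[0])):print(np.degrees(np.arctan2(*(b-a)[::-1])))
c=P.mean(0);t=readout.sense()["tcp_pos"][:2];y=np.radians(74.1);u=np.array([np.cos(y),np.sin(y)])
print(t,"along u",(c-t)@u/25,"tool y",(c-t)@np.array([np.sin(y),-np.cos(y)])/25)
E
```

```text
[[524.8  22.6]
 [477.4  30.3]
 [489.2  79.9]
 [537.2  74.1]] [507.1  51.7] [48.  51.  48.4 52.9] hole [504.5  52.2  70. ]
[[536.6  71.9]
 [487.6  77.6]]
-9.181188332291676
-6.943399109201613
-6.630869883644025
[504.1  28.1] along u 0.9423691751699304 tool y -0.14167791398287777
```

```bash
python3 -m jog '[0,0,0,-0.65, 0,0,0,-0.65, 0.48,-0.04,0,0, 0.48,-0.03,0,0, 0,0,0.8,0, 0,0,0.8,0, 0,0,0.8,0, 0,0,0.8,0, 0,0,0.8,0, 0,0,0.5,0]' 1; python3 -m jog '[0,0,0.35,0, 0,0,0,0, 0,0,0,0, 0,0,0,0]'; python3 -m jog '[0,0,0,0, 0,0,0,0, 0,0,0,0, 0,0,0,0, 0,0,0,0, 0,0,0,0]' 0
```

```text
time_s: 30.22
tcp_pos: [502.9, 52.4, 11.3]
tool_rot: [-179.8, 0.1, 81.5]
wrist_force: [-0.7, -0.3, 0.2]
grip_width: 85.3
gripper_force: 0.0
time_s: 30.55
tcp_pos: [505.2, 52.2, 5.9]
tool_rot: [179.9, -0.0, 81.6]
wrist_force: [0.1, -0.7, 0.8]
grip_width: 85.4
gripper_force: 0.0
time_s: 31.05
tcp_pos: [505.4, 51.9, 6.1]
tool_rot: [179.9, -0.0, 81.6]
wrist_force: [-0.3, 0.9, 5.6]
grip_width: 47.1
gripper_force: 62.9
```

```bash
python3 -m jog '[0,0,-0.4,0, 0,0,-0.7,0, 0,0,-0.8,0, 0,0,-0.8,0, 0,0,-0.8,0, 0,0,-0.8,0, 0,0,-0.8,0, 0,0,-0.6,0, 0,0,-0.3,0, 0,0,0,0]'; python3 -m jog '[-0.4,0,0,0, -0.6,0,0,0, -0.6,0,0,0, -0.4,0,0,0, 0,0,0,0, 0,0,0,0, 0,0,0,0, 0,0,0,0, 0,0,0,0, 0,0,0,0]'; python3 - <<'E'
from h import *
from station import viewer,readout
s=readout.sense();print(s["tcp_pos"],s["gripper_force"],s["dq"].round(2))
c=viewer.capture("side");pickle.dump(c,open("side12.pkl","wb"))
S=cam("side12.pkl");x0,y0=proj(S,s["tcp_pos"]).astype(int)
g=c["color"].astype(float)
r=g[...,2]/(g[...,0]+1);b=g.sum(2)/3
for y in range(y0-40,y0+25):print(y,"".join("#" if b[y,q]<30 else " .:-=+*%@"[min(8,int(b[y,q]/16))] if r[y,q]>1.85 else "o" for q in range(x0-25,x0+25)))
print(x0-25)
# spare block and objects unchanged?
a=pickle.load(open("side0.pkl","rb"))["color"].astype(int)
print("diff spare",np.abs(a[140:180,280:330]-c["color"][140:180,280:330]).mean())
E
```

```text
time_s: 31.88
tcp_pos: [504.9, 51.9, 156.2]
tool_rot: [179.9, -0.1, 81.5]
wrist_force: [0.6, 0.1, -1.7]
grip_width: 47.2
gripper_force: 62.1
time_s: 32.72
tcp_pos: [497.1, 2.6, 155.0]
tool_rot: [-180.0, -0.0, 81.6]
wrist_force: [0.0, 0.7, -1.3]
grip_width: 47.2
gripper_force: 62.1
[497.07518317   2.62162241 154.98643948] 62.10530877113342 [-0.13 -0.09  0.02 -0.01  0.02 -0.06]
146 o##########ooo##############################oooooo
147 o#########oooo###############################ooooo
148 o###################oooo#####################ooooo
149 oo##################oooooooooo###############o++++
150 oo#################ooooooooooooo#############-++++
151 oo#################ooooooooooooooo###########o++++
152 oo################oooooooooooooooo###########o++++
153 ooo###############oooooooooooooooo###########o++++
154 ooooo#o###########ooooooooooooooooo###########=+++
155 ooooooooo#########oooo*oooooooooooo###########-++=
156 oooooooooo#########oo--+-=*oooooooo###########o=oo
157 oooooooooo#########o=---------=ooooo##############
158 ooooooooooo########o--------------ooo#############
159 oo
[... 2176 characters left out ...]
ooooooooooooooooo
199 o*ooooooooooooooooooo**ooooooooooooooooooooooooooo
200 oooooooooooooooooooooooooooooooooooo*ooooooooooooo
201 oooooooooooooooooooooooooooooooooooooooooooooooooo
202 oooooooooooooooooooooooooooooooooooooooooooooooooo
203 ooooooooooooooooooooooooooooooooooooooo*oooooooooo
204 ooooooooooooooooooo+ooooooooo+oooooooooooooooooooo
205 oooooooooooooooooooooooooooooooooooooooooooooooooo
206 ooooooooooooooooooooooooooooooooooooooo*o*oooooooo
207 oooooooooooooooooooooooooooooooooooooooooooooooooo
208 ooooooooooooooo*ooooooooooooo*ooooooooooooooooo*oo
209 oooooooooooooooooooooooooooooooooooooooooooooooooo
210 ooooooooooooooooo%ooooooooooooo%oooooooooooooooooo
256
diff spare 39.6225
```

```bash
python3 -c "
from station import robot;print(robot.finish_job())"
```

```text
the job is handed in; nothing more can be done
None
```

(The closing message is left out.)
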